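Refit the hob's knob and hold it pressed

ROBOT

A 6-joint arm with a two-finger parallel gripper is mounted at the origin on the work surface. World frame = base frame: x ahead of the robot, y to its left, z up, the work surface at z = 0. Lengths are in m, angles in rad, forces in N, time in s.
With the tool pointing down it reaches from about 0.35 to 0.775 m from the base axis. Payload 7.3 kg.
Tool frame: the origin (TCP) lies on the centre line of the jaws, within the pads' length; the fingertips stand 22 mm ahead of it and the grasp point (between the pads) lies 3 mm ahead of it; z points along the fingers, y is the direction in which the jaws open and shut (so a half turn about z gives the same grasp; the last joint's range is limited). The gripper opens to 92 mm and grips with 3 to 60 N. Pads are 19 mm wide; open, the fingers measure 130 mm over their backs; the gripper's body (75 mm by 190 mm) begins 47 mm behind the grasp point.
Start: joints at [-0.146, 0.342, 1.524, -0, 1.275, -0.146], TCP at [0.525, 0, 0.227] pointing down, gripper open.
Joint ranges: [-2.53, 2.53], [-0.77, 2.02], [0.04, 2.7], [-1, 4.14], [0.28, 2.66], [-3.11, 3.11]. Speed limits (rad/s): [2.57, 2.57, 3.14, 3.14, 3.14, 3.14].

INTERFACE

Orientations are given as [roll, pitch, yaw] about the fixed x, y, z axes, in that order (R = Rz(yaw) Ry(pitch) Rx(roll)).
In Python, from plant import ctrl gives the robot as it stands.
- The arm moves only by the tool play_rows, never from a script. Its argument "plan" is a list that holds one entry, the list of rows, each a list of 6 numbers: the shift along the tool's x, y, z in cm, then the turn, a rotation vector about the tool's x, y, z in degrees. In form: [[[tx, ty, tz, rx, ry, rz], ...]]. A call has 1 to 10 rows; each row is the pose to reach, as a shift and turn from the pose measured when the call began, along the tool's axes at that moment; what a row does not reach only later rows make up. A row lasts 1/12 s, in which the tool goes at most 41.7 mm and 7.16 degrees, less where a joint would pass 70% of its speed; a pose out of reach is approached as far as the arm can. A call with a gripper value outside its range is refused whole. "hand" is the opening, from -1 (shut) to 1 (fully open), set as the call begins (left out, the last holds). The fingers move at their own pace and stop on an object; "force" is the grip in N (left out, the last holds). Time passes only in rows, so rows that repeat a pose let the fingers close. It gives the time, the measured TCP pose, the force and the opening at its end, in the units of the state.
- ctrl.read_state(): the state, without advancing time (a new reading comes with each control period).
- ctrl.get_image(name): name is "scene" or "side" or "wrist"; returns the picture (420x560x3 uint8, red, green, blue); there is no depth.
- ctrl.camera_model(name): a dict with "camera_matrix" (3x3 intrinsics, pixels), "rvec" (rotation vector, rad) and "tvec" (3), from world to camera coordinates, as OpenCV has them. Camera axes: x right, y down, z forward; pixel columns grow to the right and rows downward; lengths in m; the calibration is good to about 2 mm. A picture is of the moment at which its call begins: read the wrist's pose just before it. camera_model takes no time and is no camera call; for the wrist camera it gives the pose at the moment of the call.
- ctrl.hand_in(): hands the job in, once; it reports no verdict.
The state is a dict: "t": time; "q": joint angles; "joint_velocities": joint speeds; "tau": joint torques, N m; "eef_pos": TCP position; "tool_rot": TCP orientation; "wrist_force": force on the tool from outside, world axes, zero at the start; "moment": the same for the moment, N m; "opening": finger opening in m.
Only numpy, scipy, OpenCV 4.12 (cv2) and the standard library are available. Lean on these libraries where they do the work, as an engineer would, in place of code of your own. Each camera call takes 0.05 s, during which the arm holds its last target.

TASK

The control knob of the small hob was pulled off for cleaning and lies in the drawer of the ash chest. Pull the drawer open, take the knob out and push it fully home on the hob's D-shaped spindle, flat to flat. The hob switches on by a long press, so then press the knob down to its stop and finish while still holding it down; leave the kettle and the milk jug standing where they are.

Things in the scene. Friction and masses are not known exactly. Their poses are not given: they have to be found in the camera images.
- chest_drawer0_handle (a point): Grip point of the drawer's handle: middle of a level dark steel bar, 11 mm thick, 120 mm long, parallel to the drawer's front and 35 mm out from it, on two posts 51 mm either side. Its axis is 44 mm above the dresser top. +x points into the chest along the slide; pull along -x. The fixed ash chest (260 mm deep, 280 wide, 80 high) stands on the left, its front to the robot.
- chest_drawer0 (a joint): How far the drawer is out, in m: 0 shut, 0.18 fully out; starts up to 15 mm ajar. About 1 N of friction; stays where it is left. Inside 238 mm wide and 36 mm deep, floor 22 mm above the dresser top; its front is 21 mm thick, top edge 68 mm above the dresser top. The knob stands 50 to 85 mm behind the inside of the front, in the left or the right half.
- knob: Black control knob, 40 to 65 g, standing bore down in the drawer, pointer within 1.3 rad of pointing into the chest. Round skirt 47 mm across, 5 mm high; on it a bar grip 24 mm thick (along y), 44 mm long (along x), top 36 mm above the underside; grip it across its thickness. Origin: centre of the underside, on the bore's axis; z up. A white pointer line on top runs from the middle to the +x end.
- knob_pointer (a point): Outer end of the knob's white pointer line, 22 mm along the knob's +x from its axis, 36 mm above its underside. The bore under the knob is D-shaped, 18 mm deep, 11 mm across its round part, its flat 3 mm from the axis on the pointer's side (+x).
- spindle: Brass D-shaped spindle standing upright out of the hob's steel front panel. Origin: centre of its tip, 26 mm above the panel, 86 mm above the dresser top. 10 mm across, flat 2.5 mm from the axis on its +x side, top 2.5 mm tapered. Turns stiffly (0.05 N m); starts within 1 rad of its flat facing the hob's back. Knob fully home: its underside 18 mm below the tip, its pointer where the flat faces.
- hob_switch (a joint): How far the spindle is pushed down, in m: 0 at rest, 0.005 at the stop. A spring pushes it up, 4 N at rest and 8 N at the stop; it comes up again when let go. The fitted knob's skirt is 8 mm above the panel at rest and 3 mm at the stop.
- hob: Single induction hob, fixed, on the right: 360 mm deep (x), 280 mm wide (y), top 60 mm above the dresser top; steel control panel at its front (its -x, towards the robot), black glass behind. Origin: centre of its underside. The spindle stands 146 mm in front of the middle, the kettle on the glass about 90 mm behind the middle.
- dosing_ring: Aluminium dosing ring lying in the half of the drawer without the knob: 62 mm across, 55 mm inside, 18 mm high. Origin: centre of its underside. Not needed.
- kettle: Matte black gooseneck kettle, 0.75 kg, standing on the hob, spout to the left: base 128 mm across, 145 mm high, spout 155 mm out along its +x, wooden handle 126 mm out along -x. Origin: centre of its base. To be left alone.
- milk_jug: Steel milk jug, 86 mm across, 95 mm high, handle 74 mm out along its -y, standing to the right of the hob. Origin: centre of its base. To be left alone.

How it is judged:
By the outcome, as a careful person would: the job done as asked, in the order asked, and still so for the second after the job is handed in, while the arm keeps its last pose, push and grip.
It also fails if it takes over 67 s, if anything falls off the work surface, if the arm or the gripper's body presses on something with over 40 N, if the wrist force passes 120 N, or if a joint passes its speed limit or range.

## Working session

There is one attempt and no reset: what is moved stays moved. The work goes in short steps, Python scripts to look and compute and a tool call to move; the robot and the scene stay as the last step left them, time stands still between calls to the robot, and variables do not carry over. Pictures are saved under pics/ and viewed, and the job is handed in when it is done.

Besides the shell and the picture viewer there is one more tool, called after "Call:" as name(argument=value, ...) on one line, values as JSON. play_rows: Moves the arm, as the interface text tells. Its arguments: {"type":"object","properties":{"plan":{"type":"array","items":{"type":"array","items":{"type":"array","items":{"type":"number"}}}},"hand":{"type":"number"},"force":{"type":"number"}},"required":["plan"]}

```bash
ls; mkdir -p pics; python3 - <<'E'
from plant import ctrl
import cv2
s=ctrl.read_state();print(s)
for n in("scene","side","wrist"):
    m=ctrl.camera_model(n);print(n,m)
    cv2.imwrite(f"pics/a_{n}.png",ctrl.get_image(n)[:,:,::-1])
E
```

```text
pics
{'t': 0.0, 'q': array([-1.46021734e-01,  3.42723699e-01,  1.52502222e+00, -1.88433970e-05,
        1.27539154e+00, -1.45988191e-01]), 'joint_velocities': array([ 0.00136238, -0.00076111, -0.00038418,  0.0003537 , -0.00085821,
        0.00111834]), 'tau': array([ 7.61924657e-04, -4.31245601e+01, -2.44219762e+01,  7.17750052e-02,
        5.59406646e-02, -1.04314388e-04]), 'eef_pos': array([5.24592168e-01, 6.50411574e-05, 2.26542638e-01]), 'tool_rot': array([-3.14006166e+00, -2.06896167e-04,  1.57076813e+00]), 'wrist_force': array([ 0.54845685, -0.83326305,  0.11201524]), 'moment': array([-0.01020163,  0.00503227, -0.00549352]), 'opening': 0.09157170333968084}
scene {'camera_matrix': array([[522.0152328 ,   0.        , 280.38343014],
       [  0.        , 522.0152328 , 215.6278384 ],
       [  0.        ,   0.        ,   1.        ]]), 'rvec': array([ 1.18094065,  2.42392031, -0.91434237]), 'tvec': array([ 0.44247334, -0.24115274,  1.69883183])}
side {'camera_matrix': array([[412.39135363,   0.        , 280.69698568],
       [  0.        , 412.39135363, 215.13879044],
       [  0.        ,   0.        ,   1.        ]]), 'rvec': array([ 0.76634174, -2.36582312,  1.38804478]), 'tvec': array([0.41668041, 0.28583869, 0.62491859])}
wrist {'camera_matrix': array([[352.98622233,   0.        , 280.47263237],
       [  0.        , 352.98622233, 209.69711432],
       [  0.        ,   0.        ,   1.        ]]), 'rvec': array([-2.86456656e+00, -8.51756835e-04,  2.99774263e-03]), 'tvec': array([-0.5231022 , -0.03417015,  0.39167204])}
```

View pics/a_scene.png

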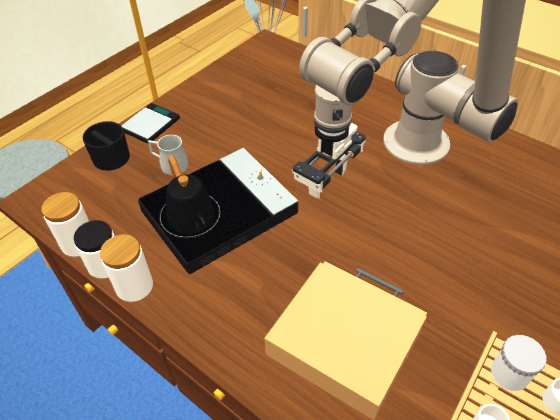

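View pics/a_side.png

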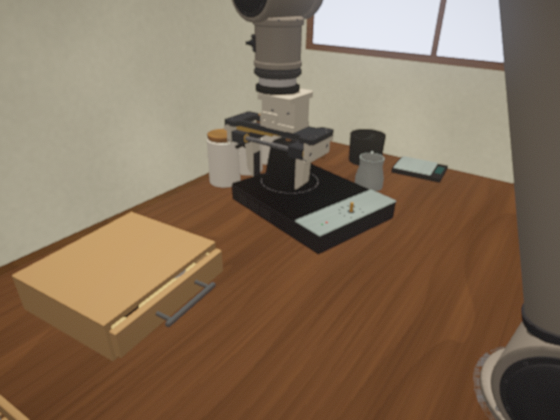

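View pics/a_wrist.png

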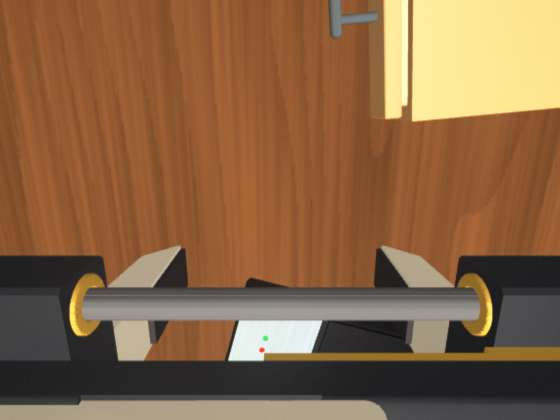

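```bash
cat > h.py <<'E'
import numpy as np, cv2
from plant import ctrl
from scipy.spatial.transform import Rotation as Ro
def cam(n):
    m=ctrl.camera_model(n); return m['camera_matrix'],cv2.Rodrigues(m['rvec'])[0],m['tvec']
def ray(c,u,v):
    K,R,t=c; d=R.T@np.linalg.solve(K,[u,v,1.]); return -R.T@t,d/np.linalg.norm(d)
def plane(c,u,v,z):
    o,d=ray(c,u,v); return o+d*(z-o[2])/d[2]
def proj(c,P):
    K,R,t=c; p=(R@np.atleast_2d(P).T).T+t; p=(K@p.T).T; return p[:,:2]/p[:,2:]
def tri(c1,p1,c2,p2):
    o1,d1=ray(c1,*p1);o2,d2=ray(c2,*p2)
    s=np.linalg.lstsq(np.stack([d1,-d2],1),o2-o1,rcond=None)[0]
    a=o1+s[0]*d1;b=o2+s[1]*d2; return (a+b)/2,np.linalg.norm(a-b)
def tool(): 
    s=ctrl.read_state(); return np.array(s['eef_pos']),Ro.from_euler('xyz',s['tool_rot']).as_matrix()
def totool(P):
    p,R=tool(); return R.T@(np.asarray(P)-p)*100
def crop(src,x,y,w,h,k,out):
    i=cv2.imread(src)[y:y+h,x:x+w]; cv2.imwrite(out,cv2.resize(i,None,fx=k,fy=k,interpolation=cv2.INTER_CUBIC))
E
python3 - <<'E'
from h import *
cs=cam('scene');cd=cam('side')
for n,a in(('scene',(340,255,80,50)),('side',(150,270,80,60))): crop(f'pics/a_{n}.png',*a,9,f'pics/b_{n}.png')
crop('pics/a_scene.png',210,140,100,75,8,'pics/b_sp.png')
crop('pics/a_side.png',300,180,110,70,7,'pics/b_sps.png')
for n,c,pts in(('s',cs,[(358,272),(401,291)]),('d',cd,[(168,319),(213,287)])):
    for p in pts: print(n,plane(c,*p,.044))
print(plane(cs,261,172,.086),plane(cd,351,205,.086),tri(cs,(261,172),cd,(351,205)))
E
```

```text
s [0.57841061 0.14288872 0.044     ]
s [0.56161579 0.25615022 0.044     ]
d [0.56963011 0.25213292 0.044     ]
d [0.56687918 0.1442798  0.044     ]
[ 0.48299712 -0.25138261  0.086     ] [ 0.4757292  -0.23976477  0.086     ] (array([ 0.48045604, -0.25325656,  0.08031201]), np.float64(0.003829376118668552))
```

View pics/b_scene.png

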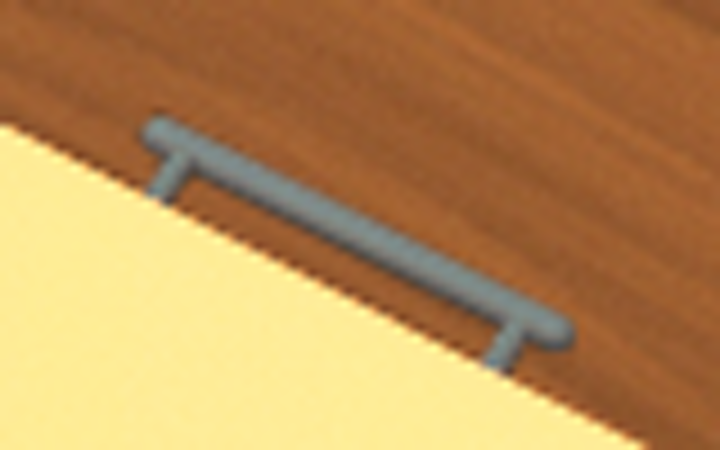

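View pics/b_side.png

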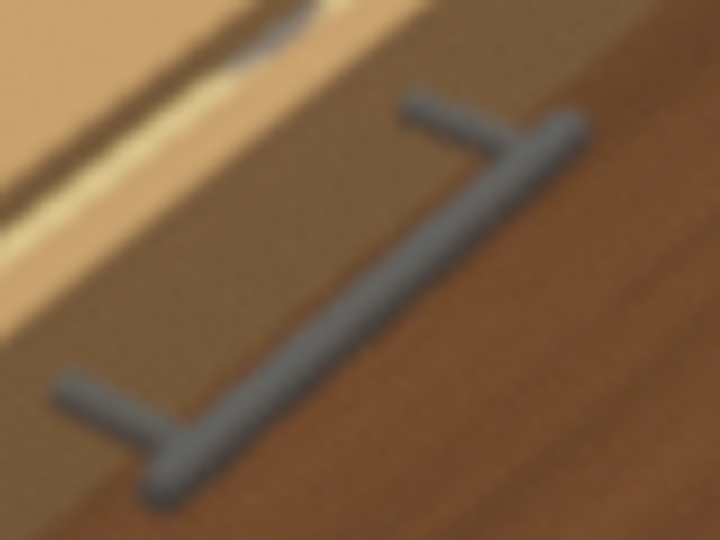

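View pics/b_sp.png

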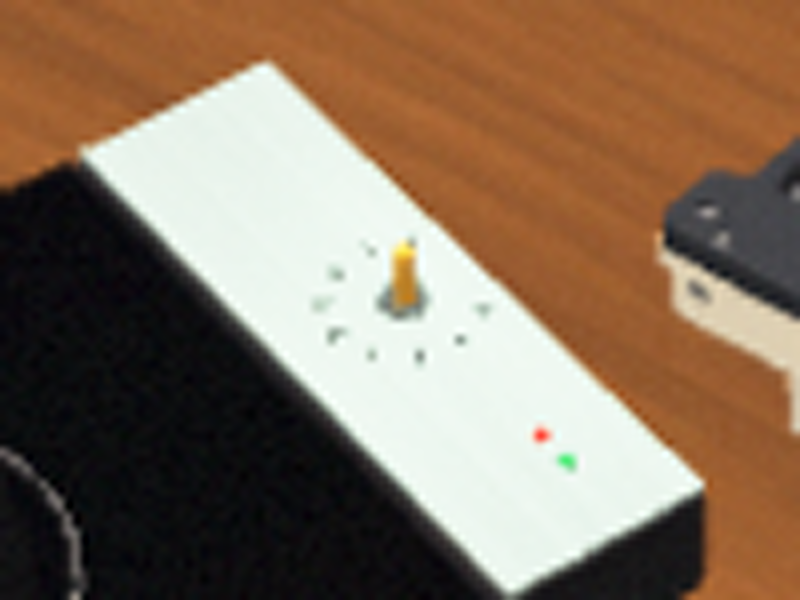

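View pics/b_sps.png

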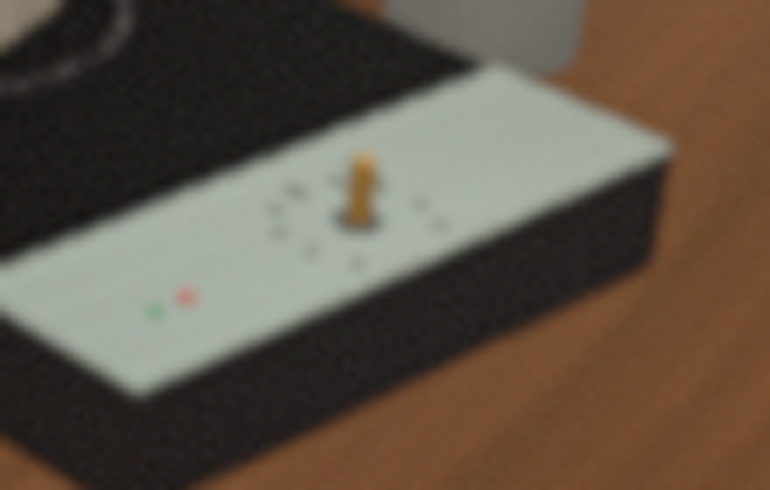

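```bash
python3 - <<'E'
from h import *
cs=cam('scene');cd=cam('side')
A=[(357.8,269.2),(402.2,291.9)];B=[(213.2,284.8),(168.6,323.8)]
for a,b in zip(A,B): print(plane(cs,*a,.044),plane(cd,*b,.044),tri(cs,a,cd,b))
print(plane(cs,260.6,171,.086),plane(cd,352,202.6,.086),tri(cs,(260.6,171),cd,(352,202.6)))
# hob panel corners scene
P=[plane(cs,210+x/8,140+y/8,.06) for x,y in((82,152),(270,62),(703,487),(510,597))];print(np.round(P,3))
E
```

```text
[0.57149474 0.13783798 0.044     ] [0.57109469 0.13928469 0.044     ] (array([0.57154115, 0.13824255, 0.04357167]), np.float64(0.0010946521830567913))
[0.56209154 0.25974579 0.044     ] [0.56005751 0.25923148 0.044     ] (array([0.56107529, 0.25904274, 0.04281983]), np.float64(0.0009810063312754337))
[ 0.48054841 -0.25490856  0.086     ] [ 0.47946521 -0.25244493  0.086     ] (array([ 0.48028804, -0.25504058,  0.08505265]), np.float64(0.0009815078799627073))
[[ 0.495 -0.402  0.06 ]
 [ 0.414 -0.379  0.06 ]
 [ 0.489 -0.114  0.06 ]
 [ 0.569 -0.136  0.06 ]]
```

```bash
cat >> h.py <<'E'
def goal(P,yaw):
    "shift cm and rotvec deg in tool axes to get TCP to P with tool pointing down, tool x at yaw"
    p,R=tool(); Rt=Ro.from_euler('xyz',[np.pi,0,yaw]).as_matrix()
    print('at',np.round(p,4),'goal',np.round(R.T@(np.asarray(P)-p)*100,2),np.round(np.degrees(Ro.from_matrix(R.T@Rt).as_rotvec()),2))
E
python3 - <<'E'
from h import *
goal([.5663,.1988,.11],np.pi/2+.083)
goal([.5663,.1988,.047],np.pi/2+.083)
E
```

```text
at [5.247e-01 1.000e-04 2.267e-01] goal [19.87  4.17 11.67] [-0.06 -0.01 -4.76]
at [5.247e-01 1.000e-04 2.267e-01] goal [19.87  4.18 17.97] [-0.06 -0.01 -4.76]
```

Call:
play_rows(plan=[[[4, 0.8, 2.3, 0, 0, -1], [8, 1.7, 4.7, 0, 0, -2], [12, 2.5, 7, 0, 0, -3], [16, 3.4, 9.4, 0, 0, -4], [19.9, 4.2, 11.6, 0, 0, -4.8], [19.9, 4.2, 11.6, 0, 0, -4.8], [19.9, 4.2, 11.6, 0, 0, -4.8]]], hand=-0.52)

```text
t: 0.73
eef_pos: [0.5648, 0.203, 0.1069]
tool_rot: [-3.135, -0.001, 1.659]
wrist_force: [-1.2, -0.3, -0.0]
opening: 0.05
```

```bash
python3 - <<'E'
from h import *
goal([.5663,.1988,.047],np.pi/2+.083)
print(ctrl.read_state()['opening'])
c=cam('wrist');cv2.imwrite('pics/c_w.png',ctrl.get_image('wrist')[:,:,::-1])
print(proj(c,[[.5663,.1988,.044],[.5715,.138,.044],[.561,.259,.044]]))
E
```

```text
at [0.5648 0.203  0.1069] goal [-0.44  0.15  5.99] [-0.37 -0.05  0.28]
0.049965656759411364
[[284.32258332 232.77167216]
 [283.82302614 313.81206596]
 [284.6482591  140.30216945]]
```

View pics/c_w.png

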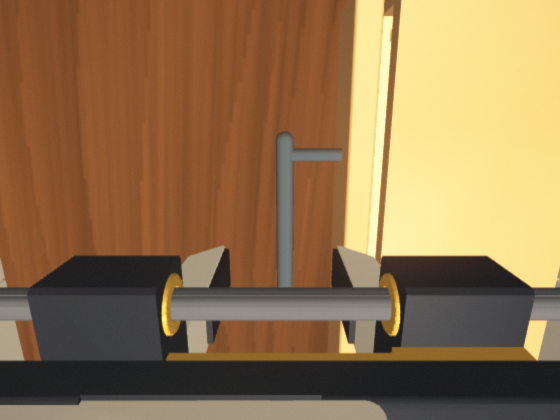

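The bar shows at column 285, with its end at row about 135. My estimate projects to column 284 and row 140, so it agrees. The fingers are still closing.

Call:
play_rows(plan=[[[-0.4, 0.15, 0, 0, 0, 0], [-0.4, 0.15, 0, 0, 0, 0], [-0.4, 0.15, 0, 0, 0, 0], [-0.4, 0.15, 0, 0, 0, 0], [-0.4, 0.15, 0, 0, 0, 0], [-0.4, 0.15, 0, 0, 0, 0]]])

```text
t: 1.28
eef_pos: [0.5674, 0.1966, 0.1089]
tool_rot: [-3.137, 0.0, 1.657]
wrist_force: [0.6, 0.3, 0.2]
opening: 0.0219
```

```bash
python3 - <<'E'
from h import *
goal([.5663,.1988,.047],np.pi/2+.083)
E
```

```text
at [0.5674 0.1966 0.1089] goal [ 0.23 -0.06  6.19] [-0.25  0.    0.19]
```

Call:
play_rows(plan=[[[0.2, -0.1, 1.5, 0, 0, 0], [0.2, -0.1, 3, 0, 0, 0], [0.2, -0.1, 4.5, 0, 0, 0], [0.2, -0.1, 6.0, 0, 0, 0], [0.2, -0.1, 6.2, 0, 0, 0], [0.2, -0.1, 6.2, 0, 0, 0]]])

```text
t: 1.78
eef_pos: [0.5654, 0.1982, 0.0463]
tool_rot: [-3.135, 0.0, 1.657]
wrist_force: [-0.2, 0.2, 0.1]
opening: 0.0217
```

Call:
play_rows(plan=[[[0, 0, 0, 0, 0, 0], [0, 0, 0, 0, 0, 0], [0, 0, 0, 0, 0, 0], [0, 0, 0, 0, 0, 0], [0, 0, 0, 0, 0, 0]]], hand=-1, force=20)

```text
t: 2.2
eef_pos: [0.5666, 0.1983, 0.0483]
tool_rot: [-3.139, -0.0, 1.657]
wrist_force: [-0.1, -1.2, 11.5]
opening: 0.0047
```

```bash
python3 - <<'E'
from h import *
p,R=tool()
d=-np.array([np.cos(.083),np.sin(.083),0])
print(R.T@d*18)
goal(p+.18*d,np.pi/2+.083)
E
```

```text
[  0.05629938 -17.99984164   0.05031295]
at [0.5666 0.1983 0.0483] goal [  0.06 -18.     0.05] [-0.16 -0.    0.18]
```

```bash
python3 - <<'E'
from h import *
print(ctrl.read_state())
for n in('side','wrist','scene'):cv2.imwrite(f'pics/d_{n}.png',ctrl.get_image(n)[:,:,::-1])
crop('pics/d_side.png',80,200,200,150,4,'pics/d_side2.png')
E
```

```text
{'t': 2.2, 'q': array([2.08934419e-01, 6.63906992e-01, 1.51736876e+00, 4.22596781e-04,
       9.63090500e-01, 1.22564886e-01]), 'joint_velocities': array([ 0.00077637, -0.0085741 , -0.0051894 ,  0.00125235,  0.00301425,
        0.00098963]), 'tau': array([ 1.96265434e-01, -4.75631833e+01, -1.74055982e+01,  2.03846670e-01,
       -3.58132292e-01,  1.69877887e-03]), 'eef_pos': array([0.56659804, 0.19834613, 0.0482882 ]), 'tool_rot': array([-3.13879749e+00, -4.56697496e-06,  1.65692408e+00]), 'wrist_force': array([-0.10733638, -1.21110028, 11.50593695]), 'moment': array([-0.1665024 ,  0.18796862,  0.00935747]), 'opening': 0.004700917422546725}
```

View pics/d_side2.png

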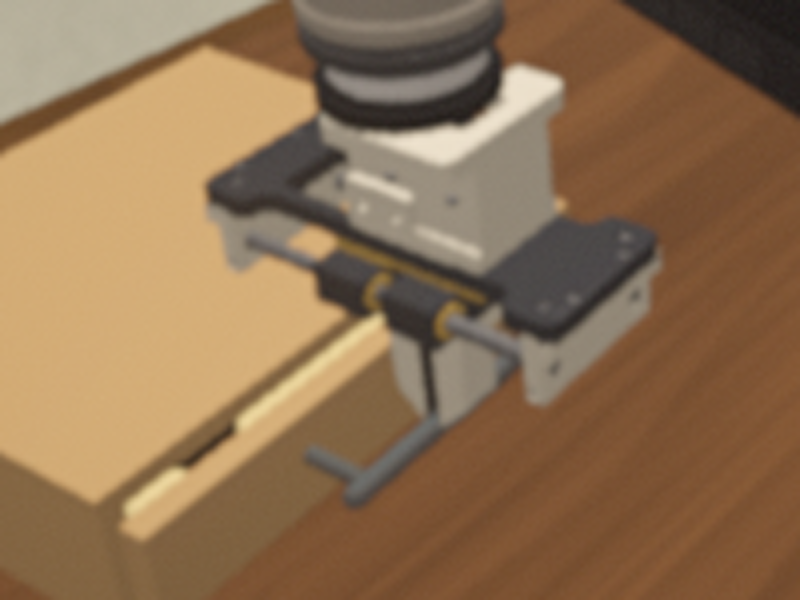

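View pics/d_wrist.png

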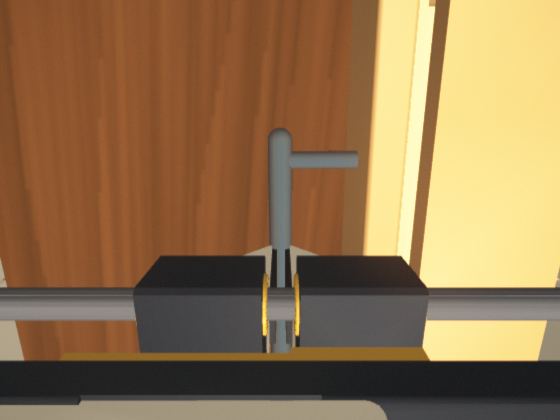

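```bash
python3 - <<'E'
from h import *
c=cam('side');p,R=tool()
for z in(0,.003,.022): print(z,(proj(c,p+R@[0,0,z])[0]-[80,200])*4)
for x in(-.0095,.0095): print((proj(c,p+R@[x,0,.022])[0]-[80,200])*4)
crop('pics/d_side.png',160,270,50,40,16,'pics/d_side3.png')
for x in(-.0095,.0095): print((proj(c,p+R@[x,0,.022])[0]-[160,270])*16)
E
```

```text
0 [445.34155633 399.59231268]
0.003 [445.93857561 404.71988923]
0.022 [449.66521035 436.72656881]
[463.45750702 424.55774742]
[435.60718675 449.12983873]
[573.83002807 578.23098967]
[462.42874702 676.51935493]
```

View pics/d_side3.png

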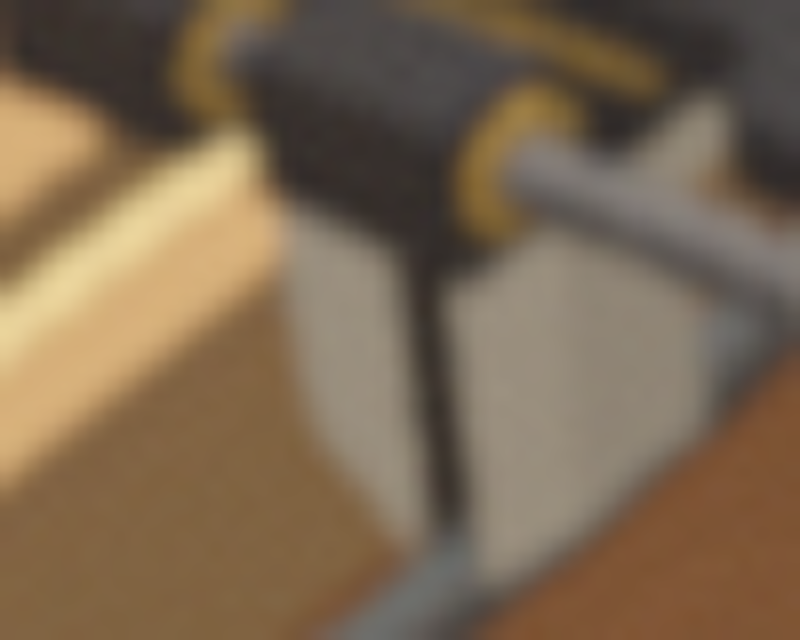

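The side view shows the fingertips (crop around 470,570) ending on the bar instead of below it. The opening of 4.7 mm (the bar is 11 mm thick) and the 11.5 N upward force agree: I'm pinching the top of the bar. I'll open, go lower and grip again.

Call:
play_rows(plan=[[[0, 0, 0, 0, 0, 0], [0, 0, 0, 0, 0, 0], [0, 0, 0, 0, 0, 0], [0, 0, 0.5, 0, 0, 0], [0, 0, 1.0, 0, 0, 0], [0, 0, 1.4, 0, 0, 0], [0, 0, 1.4, 0, 0, 0]]], hand=-0.52)

```text
t: 2.93
eef_pos: [0.5669, 0.1984, 0.0341]
tool_rot: [-3.139, -0.0, 1.657]
wrist_force: [-0.7, -0.8, -0.5]
opening: 0.0218
```

Call:
play_rows(plan=[[[0, 0, 0, 0, 0, 0], [0, 0, 0, 0, 0, 0], [0, 0, 0, 0, 0, 0], [0, 0, 0, 0, 0, 0], [0, 0, 0, 0, 0, 0]]], hand=-1, force=20)

```text
t: 3.35
eef_pos: [0.5668, 0.1983, 0.0338]
tool_rot: [-3.139, 0.0, 1.657]
wrist_force: [1.7, -0.7, -5.1]
opening: 0.0101
```

```bash
python3 - <<'E'
from h import *
cv2.imwrite('pics/e_side.png',ctrl.get_image('side')[:,:,::-1])
crop('pics/e_side.png',140,250,80,60,10,'pics/e_side2.png')
E
```

```text
(no output)
```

View pics/e_side2.png

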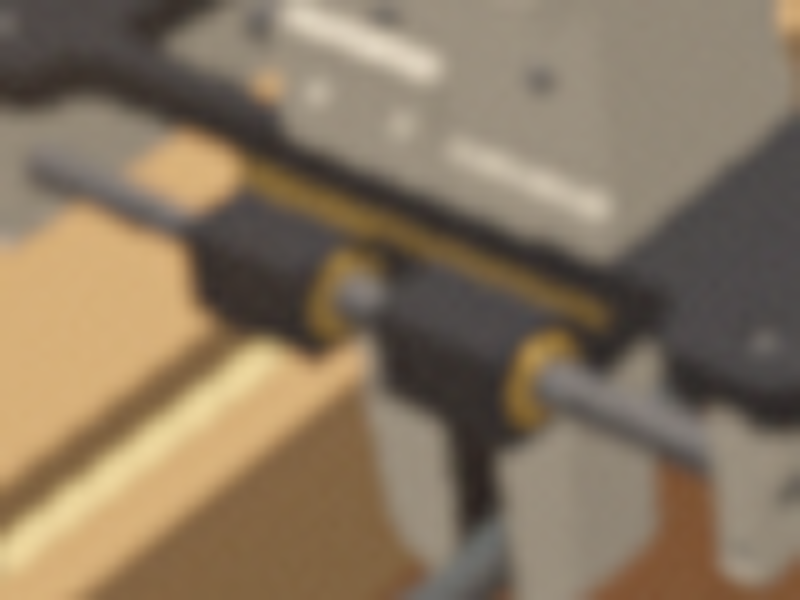

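Call:
play_rows(plan=[[[0, -1.5, 0, 0, 0, 0], [0, -3.5, 0, 0, 0, 0], [0, -5.5, 0, 0, 0, 0], [0, -7.5, 0, 0, 0, 0], [0, -9.5, 0, 0, 0, 0], [0, -11.5, 0, 0, 0, 0], [0, -13.5, 0, 0, 0, 0], [0, -15, 0, 0, 0, 0], [0.05, -16, 0, 0, 0, 0], [0.05, -16, 0, 0, 0, 0]]])

```text
t: 4.23
eef_pos: [0.4039, 0.1834, 0.0338]
tool_rot: [-3.134, 0.003, 1.658]
wrist_force: [-0.5, -9.4, -9.1]
opening: 0.0103
```

```bash
python3 - <<'E'
from h import *
for n in('side','wrist','scene'):cv2.imwrite(f'pics/f_{n}.png',ctrl.get_image(n)[:,:,::-1])
E
```

```text
(no output)
```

View pics/f_side.png

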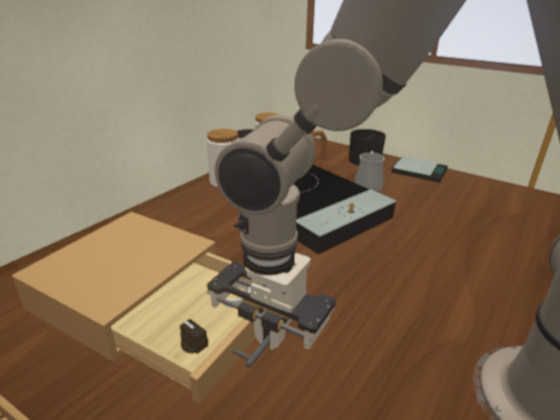

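View pics/f_scene.png

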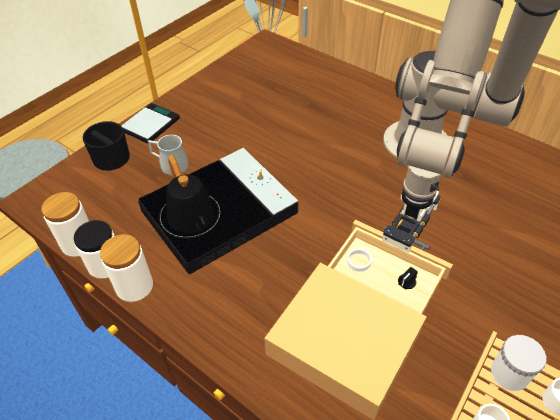

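View pics/f_wrist.png

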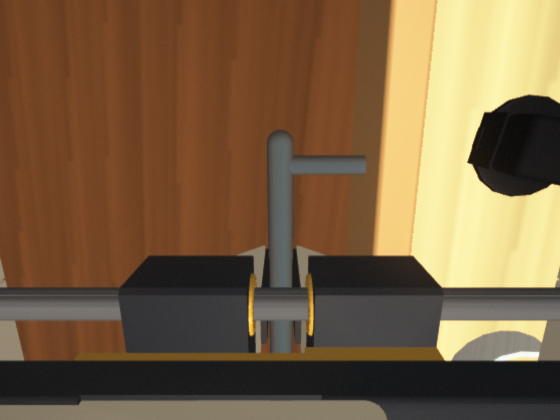

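Call:
play_rows(plan=[[[0, 0, 0, 0, 0, 0], [0, 0, 0, 0, 0, 0], [0, 0, -2, 0, 0, 0], [0, 1, -6, 0, 0, 0], [0, 4, -9, 0, 0, 0], [0, 8, -12, 0, 0, 0], [0, 10, -14, 0, 0, 0], [0, 10, -14, 0, 0, 0], [0, 10, -14, 0, 0, 0]]], hand=0.1)

```text
t: 5.13
eef_pos: [0.5078, 0.193, 0.1745]
tool_rot: [-3.139, 0.001, 1.657]
wrist_force: [-0.4, -1.7, -0.4]
opening: 0.0503
```

```bash
python3 - <<'E'
from h import *
p,R=tool();c=cam('wrist')
print('camera in tool',R.T@(-c[1].T@c[2]-p),'axis',R.T@c[1].T@[0,0,1])
for n in('side','wrist','scene'):cv2.imwrite(f'pics/g_{n}.png',ctrl.get_image(n)[:,:,::-1])
crop('pics/g_side.png',160,300,60,60,8,'pics/g_side2.png')
crop('pics/g_scene.png',380,250,60,60,8,'pics/g_scene2.png')
E
```

```text
camera in tool [ 0.07444769 -0.00091261 -0.15831737] axis [-2.73633256e-01 -7.03617711e-04  9.61833845e-01]
```

View pics/g_wrist.png

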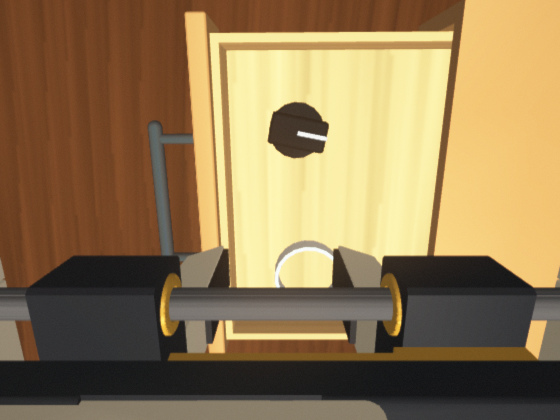

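View pics/g_side2.png

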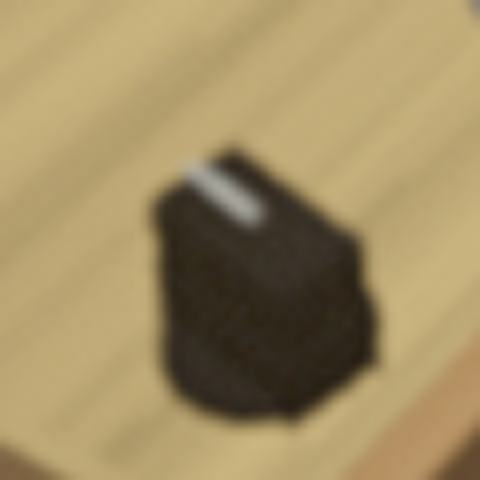

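View pics/g_scene2.png

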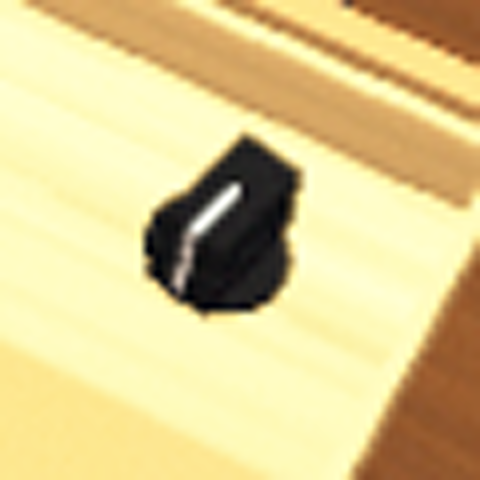

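```bash
python3 - <<'E'
from h import *
c=cam('wrist');im=cv2.imread('pics/g_wrist.png')
roi=im[95:165,260:335]
m=(roi.min(2)>150).astype(np.uint8)
blk=(roi.max(2)<60)
# white pixels surrounded by dark
dark=cv2.morphologyEx(blk.astype(np.uint8),cv2.MORPH_CLOSE,np.ones((15,15)))
m&=dark
n,l,st,ce=cv2.connectedComponentsWithStats(m);print(st,ce)
k=1+np.argmax(st[1:,4]);y,x=np.nonzero(l==k);P=np.stack([x+260,y+95],1).astype(np.float32)
vx,vy,x0,y0=cv2.fitLine(P,cv2.DIST_L2,0,.01,.01).ravel()
s=(P-[x0,y0])@[vx,vy]
a=np.array([x0,y0])+[vx*(s.min()-.5),vy*(s.min()-.5)];b=np.array([x0,y0])+np.array([vx,vy])*(s.max()+.5)
print(a,b)
A=plane(c,*a,.058);B=plane(c,*b,.058);print(A,B,np.linalg.norm(A-B),np.arctan2(*(B-A)[1::-1]))
# side and scene: ends
cs=cam('scene');cd=cam('side')
o=(160+185/8,300+168/8);i=(160+262/8,300+220/8)
o2=(380+192/8,250+236/8);i2=(380+238/8,250+188/8)
for q,r in((i,i2),(o,o2)): print(tri(cd,q,cs,r),plane(cd,*q,.058),plane(cs,*r,.058))
# wrist triang
print('w-side',tri(c,a,cd,i),tri(c,b,cd,o))
# handle
for q in((155,125),):print('handle end',plane(c,*q,.044), plane(c,*q,.064))
E
```

```text
[[   0    0   75   70 5250]] [[37.  34.5]]Traceback (most recent call last):
  File "<stdin>", line 10, in <module>
    return _wrapfunc(a, 'argmax', axis=axis, out=out, **kwds)
    return bound(*args, **kwds)
ValueError: attempt to get argmax of an empty sequence
```

```bash
cat > pt.py <<'E'
from h import *
def line(im,x,y,w,h,thr=150):
    roi=im[y:y+h,x:x+w].astype(int)
    m=((roi.min(2)>thr)&(roi.max(2)-roi.min(2)<50)).astype(np.uint8)
    n,l,st,ce=cv2.connectedComponentsWithStats(m); k=1+np.argmax(st[1:,4]); print(st[k])
    yy,xx=np.nonzero(l==k);P=np.stack([xx+x,yy+y],1).astype(np.float32)
    f=cv2.fitLine(P,cv2.DIST_L2,0,.01,.01).ravel();d=f[:2];s=(P-f[2:])@d
    return f[2:]+d*(s.min()-.5),f[2:]+d*(s.max()+.5)
E
python3 - <<'E'
from pt import *
c=cam('wrist');im=cv2.imread('pics/g_wrist.png')
a,b=line(im,260,95,75,70)
print(a,b)
A=plane(c,*a,.058);B=plane(c,*b,.058);print(A,B,np.linalg.norm(A-B),np.arctan2(*(B-A)[1::-1]))
cs=cam('scene');cd=cam('side')
o=(160+185/8,300+168/8);i=(160+262/8,300+220/8)
o2=(380+192/8,250+236/8);i2=(380+238/8,250+188/8)
for q,r in((i,i2),(o,o2)): print(tri(cd,q,cs,r),plane(cd,*q,.058),plane(cs,*r,.058))
print('w-side',tri(c,a,cd,i),tri(c,b,cd,o))
for q in((155,125),):print('handle end',plane(c,*q,.044), plane(c,*q,.064))
E
```

```text
[ 37  36  31  10 140]
[296.7196  132.83769] [327.33685 138.87605]
[0.50942243 0.25031792 0.058     ] [0.53295308 0.24790677 0.058     ] 0.023653853831361413 -0.1021123713880158
(array([0.51139926, 0.2496283 , 0.0560324 ]), np.float64(0.0007664435311639973)) [0.50982721 0.25049278 0.058     ] [0.51301275 0.25039842 0.058     ]
(array([0.53557345, 0.24762845, 0.05541496]), np.float64(0.00021769622359251876)) [0.53336252 0.24946446 0.058     ] [0.53730981 0.24805483 0.058     ]
w-side (array([0.50953241, 0.25048442, 0.05822272]), np.float64(0.000386993557638036)) (array([0.53351149, 0.2484214 , 0.05726467]), np.float64(0.0014658982967764452))
handle end [0.39768617 0.24560459 0.044     ] [0.40472937 0.24711567 0.064     ]
```

```bash
python3 - <<'E'
from h import *
p,R=tool();cd=cam('side');cs=cam('scene')
crop('pics/g_side.png',140,150,160,120,5,'pics/g_side3.png')
crop('pics/g_scene.png',360,190,80,60,10,'pics/g_scene3.png')
for z in(0,.022):
  for y in(-.025,.025):
    print(z,y,(proj(cd,p+R@[0,y,z])[0]-[140,150])*5,(proj(cs,p+R@[0,y,z])[0]-[360,190])*10)
E
```

```text
0 -0.025 [441.2811901  546.50939591] [427.12662945 342.32576743]
0 0.025 [315.98606309 499.992577  ] [336.39483843 481.57922413]
0.022 -0.025 [445.128229   603.39071972] [412.4144403  400.14063061]
0.022 0.025 [321.71000632 555.77419033] [322.59308662 538.75903557]
```

View pics/g_side3.png

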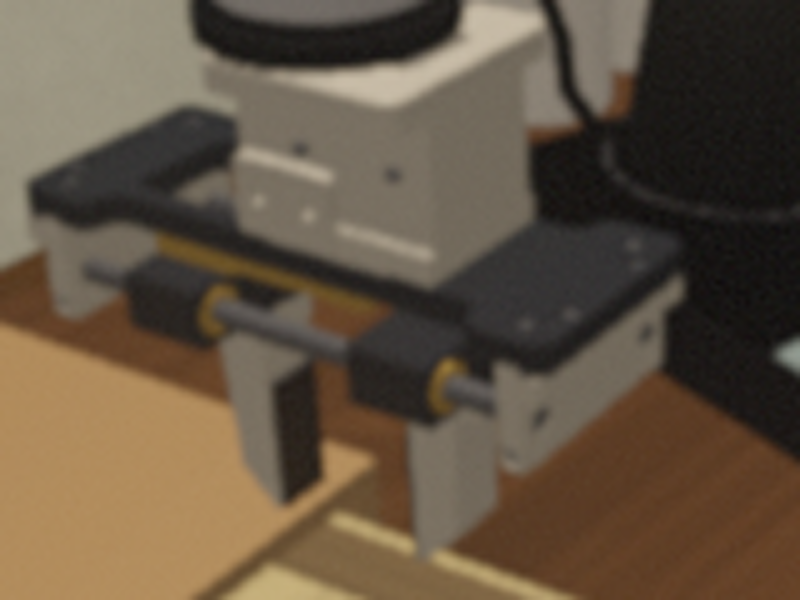

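View pics/g_scene3.png

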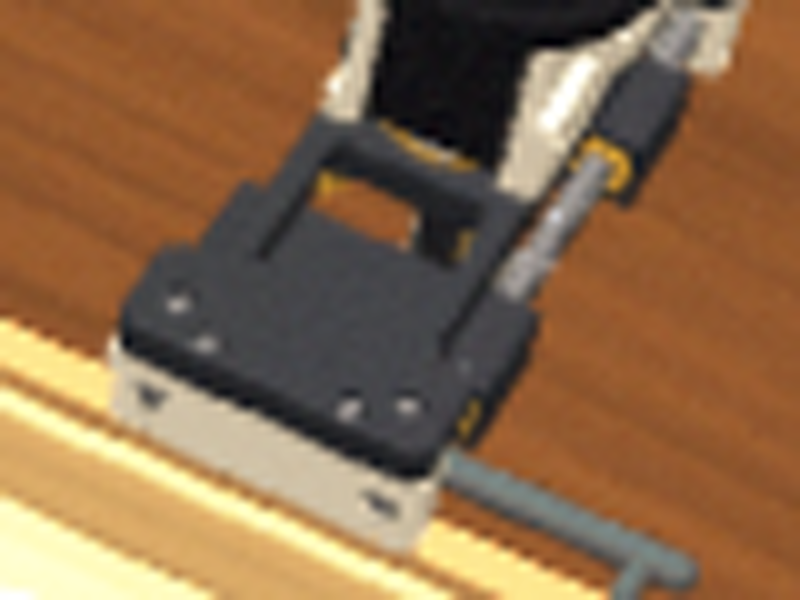

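```bash
python3 - <<'E'
from h import *
p,R=tool();cd=cam('side')
for z in(-.03,-.04,-.05,-.06,-.07):
  print(z,[(proj(cd,p+R@[x,y,z])[0]-[140,150])*5 for x,y in((.0375,-.095),(-.0375,-.095),(.0375,.095))])
for z in(-.04,-.03,-.02,0,.003):
  print(z,[(proj(cd,p+R@[x,.025,z])[0]-[140,150])*5 for x in(-.0095,.0095)])
goal([.5103,.2502,.12],-.102)
E
```

```text
-0.03 [array([558.40356999, 601.55509767]), array([696.45186737, 472.75803062]), array([ 58.32676272, 414.42352537])]
-0.04 [array([557.39614036, 572.08503754]), array([696.62685996, 444.95593817]), array([ 53.66021009, 387.32106507])]
-0.05 [array([556.37104324, 542.09815541]), array([696.80463954, 416.71105951]), array([ 48.92241122, 359.80481995])]
-0.06 [array([555.32780977, 511.58073559]), array([696.98527324, 388.01273177]), array([ 44.11172193, 331.86524097])]
-0.07 [array([554.26595434, 480.51857277]), array([697.16883033, 358.84994695]), array([ 39.22644706, 303.492483  ])]
-0.04 [array([324.64725999, 380.42143852]), array([285.08986168, 407.45955234])]
-0.03 [array([327.25701462, 407.37675936]), array([288.05963597, 434.80956886])]
-0.02 [array([329.82810042, 433.93268234]), array([290.98443334, 461.74537226])]
0 [array([334.85765314, 485.88132369]), array([296.70312338, 514.41141748])]
0.003 [array([335.5994462 , 493.54306695]), array([297.54624259, 522.17608985])]
at [0.5044 0.1926 0.1719] goal [5.7  1.14 5.17] [ -0.26   0.58 100.85]
```

Measured in the side view, the fingertips sit at about TCP level, roughly 22 mm shorter than described. The two failed pinches say the same, so I'll plan with tips at TCP. The knob axis is at (0.510, 0.250) and its pointer yaw is −0.10.

Call:
play_rows(plan=[[[1, 0.2, 0, 0, 0, 7], [2, 0.4, 0, 0, 0, 14], [3, 0.6, 0, 0, 0, 21], [4, 0.8, 0, 0, 0, 28], [5, 1, 0, 0, 0, 35], [5.7, 1.1, 0, 0, 0, 42], [5.7, 1.1, 0, 0, 0, 49], [5.7, 1.1, 1, 0, 0, 56], [5.7, 1.1, 2, 0, 0, 63], [5.7, 1.1, 3, 0, 0, 70]]])

```text
t: 6.12
eef_pos: [0.5083, 0.2501, 0.1402]
tool_rot: [-3.14, 0.012, 0.431]
wrist_force: [0.4, -0.5, -0.4]
opening: 0.0506
```

```bash
python3 - <<'E'
from h import *
goal([.5103,.2502,.12],-.102)
E
```

```text
at [0.5083 0.2501 0.1402] goal [0.21 0.08 2.02] [ 0.13  0.71 30.54]
```

Call:
play_rows(plan=[[[0.2, 0.1, 0, 0, 0.7, 7], [0.2, 0.1, 0, 0, 0.7, 14], [0.2, 0.1, 0, 0, 0.7, 21], [0.2, 0.1, 0, 0, 0.7, 28], [0.2, 0.1, 0, 0, 0.7, 30.5], [0.2, 0.1, 0, 0, 0.7, 30.5], [0.2, 0.1, 0, 0, 0.7, 30.5], [0.2, 0.1, 0, 0, 0.7, 30.5]]])

```text
t: 6.78
eef_pos: [0.5098, 0.25, 0.1396]
tool_rot: [3.139, 0.001, -0.099]
wrist_force: [-0.1, -0.1, -0.2]
opening: 0.0505
```

```bash
python3 - <<'E'
from h import *
goal([.5103,.2502,.033],-.102)
c=cam('wrist');cv2.imwrite('pics/i_w.png',ctrl.get_image('wrist')[:,:,::-1])
print(proj(c,[[.5103,.2502,.058],[.5322,.248,.058]]))
E
```

```text
at [0.5098 0.25   0.1396] goal [ 0.06 -0.05 10.66] [0.15 0.05 0.15]
[[280.49810763 214.70835639]
 [280.53025714 184.28102059]]
```

View pics/i_w.png

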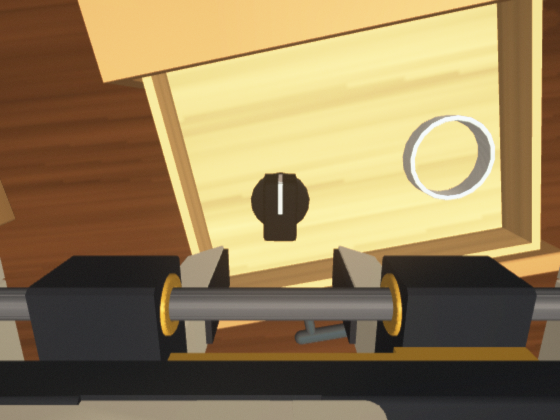

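Call:
play_rows(plan=[[[0, 0, 2, 0, 0, 0], [0, 0, 4, 0, 0, 0], [0, 0, 6, 0, 0, 0], [0, 0, 7.5, 0, 0, 0], [0, 0, 8.5, 0, 0, 0], [0.05, -0.05, 9, 0.1, 0, 0.1], [0.05, -0.05, 9.5, 0.1, 0, 0.1], [0.05, -0.05, 10, 0.1, 0, 0.1], [0.05, -0.05, 10.6, 0.1, 0, 0.1], [0.05, -0.05, 10.6, 0.1, 0, 0.1]]])

```text
t: 7.67
eef_pos: [0.5102, 0.2501, 0.0331]
tool_rot: [3.141, 0.001, -0.101]
wrist_force: [0.5, 0.6, -1.0]
opening: 0.0505
```

Call:
play_rows(plan=[[[0, 0, 0, 0, 0, 0], [0, 0, 0, 0, 0, 0], [0, 0, 0, 0, 0, 0], [0, 0, 0, 0, 0, 0], [0, 0, 0, 0, 0, 0], [0, 0, 0, 0, 0, 0], [0, 0, 0, 0, 0, 0], [0, 0, 0, 0, 0, 0]]], hand=-1, force=30)

```text
t: 8.33
eef_pos: [0.5104, 0.2502, 0.0335]
tool_rot: [3.141, 0.001, -0.101]
wrist_force: [-0.6, -0.2, 1.4]
opening: 0.0239
```

```bash
python3 - <<'E'
from h import *
goal([.5103,.2502,.033],-.102)
cv2.imwrite('pics/j_w.png',ctrl.get_image('wrist')[:,:,::-1])
cv2.imwrite('pics/j_s.png',ctrl.get_image('side')[:,:,::-1])
crop('pics/j_s.png',140,250,120,100,6,'pics/j_s2.png')
E
```

```text
at [0.5104 0.2502 0.0335] goal [-0.01 -0.    0.05] [0.05 0.04 0.03]
```

View pics/j_w.png

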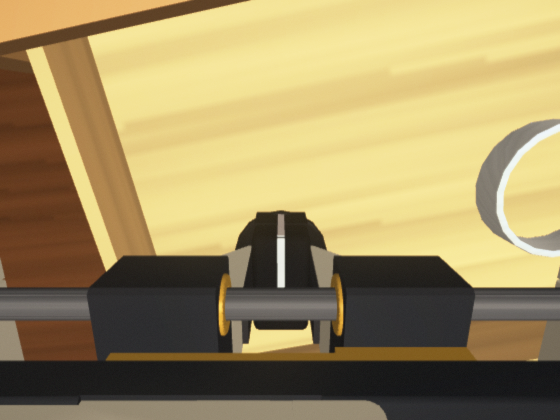

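View pics/j_s2.png

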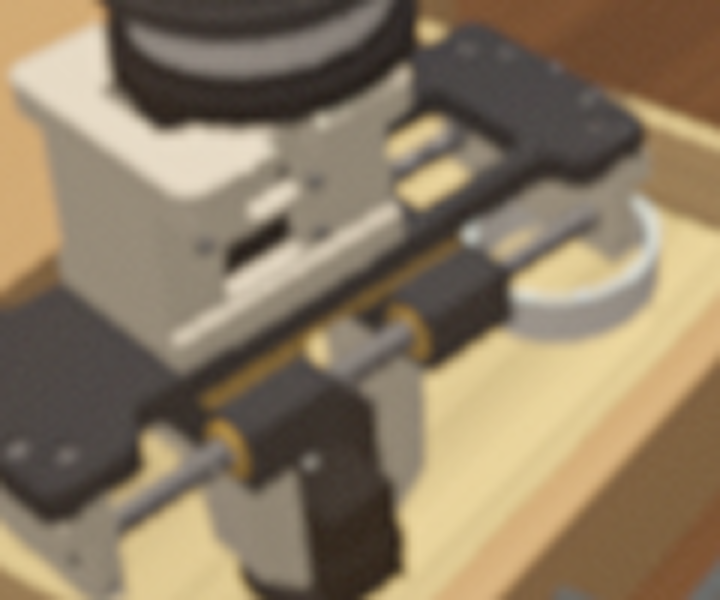

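The wrist view shows the knob centred between the pads, and the opening of 23.9 mm equals its 24 mm thickness. Lifting.

Call:
play_rows(plan=[[[0, 0, -2, 0, 0, 0], [0, 0, -5, 0, 0, 0], [0, 0, -8.5, 0, 0, 0], [0, 0, -12, 0, 0, 0], [0, 0, -14, 0, 0, 0], [0, 0, -14, 0, 0, 0]]])

```text
t: 8.93
eef_pos: [0.5128, 0.2511, 0.1784]
tool_rot: [-3.139, -0.008, -0.101]
wrist_force: [0.1, 0.3, -0.2]
opening: 0.0239
```

```bash
python3 - <<'E'
from h import *
s=np.array([.4800,-.254,.17])
goal(s-[.05*np.cos(.276),-.05*np.sin(.276),0],-.276)
cv2.imwrite('pics/k_s.png',ctrl.get_image('side')[:,:,::-1])
E
```

```text
at [0.5128 0.2511 0.1784] goal [-3.08 49.71  0.68] [-0.2  -0.42 10.01]
```

View pics/k_s.png

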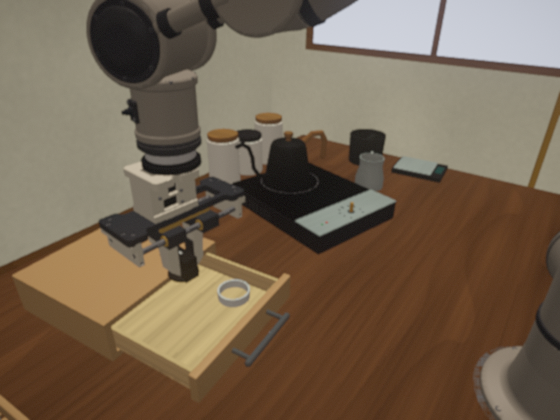

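Call:
play_rows(plan=[[[-0.2, 3, 0, 0, 0, 1], [-0.5, 7, 0.1, 0, 0, 2], [-0.7, 11, 0.1, 0, 0, 3], [-0.9, 15, 0.2, 0, 0, 4], [-1.2, 19, 0.2, 0, 0, 5], [-1.4, 23, 0.3, 0, 0, 6], [-1.7, 27, 0.3, 0, 0, 7], [-1.9, 31, 0.4, 0, 0, 8], [-2.2, 35, 0.4, 0, 0, 9], [-2.4, 39, 0.5, 0, 0, 10]]])

```text
t: 9.82
eef_pos: [0.4465, -0.1362, 0.1684]
tool_rot: [-3.139, -0.0, -0.277]
wrist_force: [0.9, -0.5, -0.0]
opening: 0.0238
```

Call:
play_rows(plan=[[[-0.4, 4, 0.2, 0, 0, 0], [-0.6, 8, 0.2, 0, 0, 0], [-0.6, 10.7, 0.2, 0, 0, 0], [-0.6, 10.7, 0.2, 0, 0, 0], [-0.6, 10.7, 0.2, 0, 0, 0], [-0.6, 10.7, 0.2, 0, 0, 0]]])

```text
t: 10.32
eef_pos: [0.4108, -0.2366, 0.1649]
tool_rot: [-3.138, 0.002, -0.277]
wrist_force: [-0.2, 0.4, -0.4]
opening: 0.0235
```

```bash
python3 - <<'E'
from h import *
s=np.array([.4800,-.254,.17])
goal(s-[.05*np.cos(.276),-.05*np.sin(.276),0],-.276)
c=cam('wrist');cv2.imwrite('pics/l_w.png',ctrl.get_image('wrist')[:,:,::-1])
print(proj(c,[[.4803,-.255,.086],[.4803,-.255,.06]]))
crop('pics/l_w.png',220,110,120,100,6,'pics/l_w2.png')
E
```

```text
at [ 0.4108 -0.2366  0.1649] goal [ 2.13 -0.21 -0.52] [-0.23  0.14 -0.07]
[[279.45943272 109.94271665]
 [279.68549337 109.7711382 ]]
```

View pics/l_w.png

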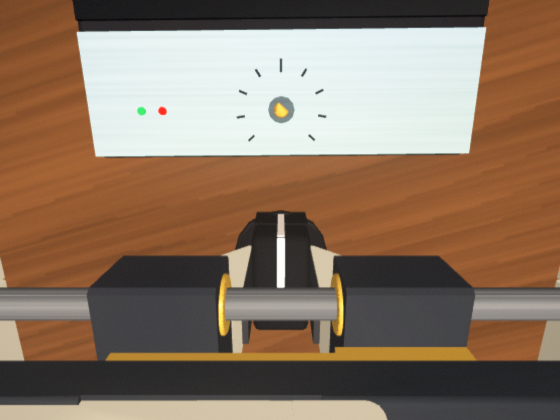

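View pics/l_w2.png

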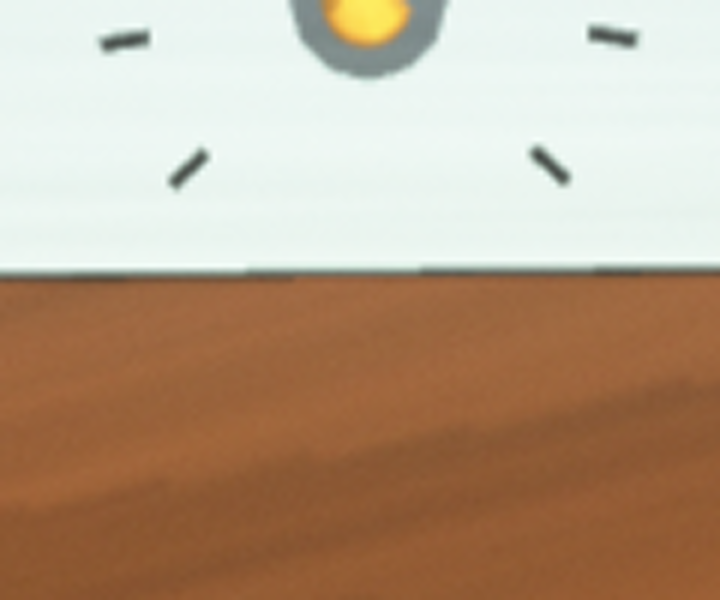

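```bash
python3 - <<'E'
from h import *
crop('pics/l_w.png',261,90,40,40,15,'pics/l_w3.png')
im=cv2.imread('pics/l_w.png')[90:130,261:301]
print(im[12:28,12:30,0])
E
```

```text
[[137 137 134 131 129 114 121 135 134 136 137 135 136 137 137 139 138 141]
 [141 139 133 110  93  89  96 122 136 138 139 140 140 140 140 140 142 140]
 [142 136 110  82  78  89  91  95 116 136 143 143 143 142 143 144 141 143]
 [141 121  82  73  81  96  94  91  94 117 139 145 144 144 145 146 144 145]
 [136  95  70  75  85  97  98  95  89  96 118 139 144 145 143 144 143 144]
 [135  81  71  77  86  94  94  97  95  92  97 120 140 143 144 143 144 143]
 [122  75  71  77  88  92  95 100  95  92  89  96 120 139 144 145 145 144]
 [117  72  69  74  87  93  95 100  96  94  93  89  94 111 138 144 143 144]
 [106  70  67  76  89  90  95  97  96  96  93  89  84  89 110 138 143 142]
 [115  72  71  81  86  93  93  95  96  96  94  91  87  81  90 117 142 144]
 [129  78  75  81  85  88  91  92  95  94  91  92  87  83  83 119 138 141]
 [131  98  74  79  82  86  86  85  91  91  92  90  88  80  84 129 137 138]
 [135 122  80  74  79  85  85  85  89  91  90  88  82  81 100 135 137 138]
 [134 132 106  74  73  79  82  83  86  89  89  81  78 100 126 136 136 136]
 [136 136 128 105  86  78  75  78  79  80  80  83 100 127 138 138 140 139]
 [139 139 137 133 124 110  96  86  89  96 100 123 130 140 138 141 141 143]]
```

View pics/l_w3.png

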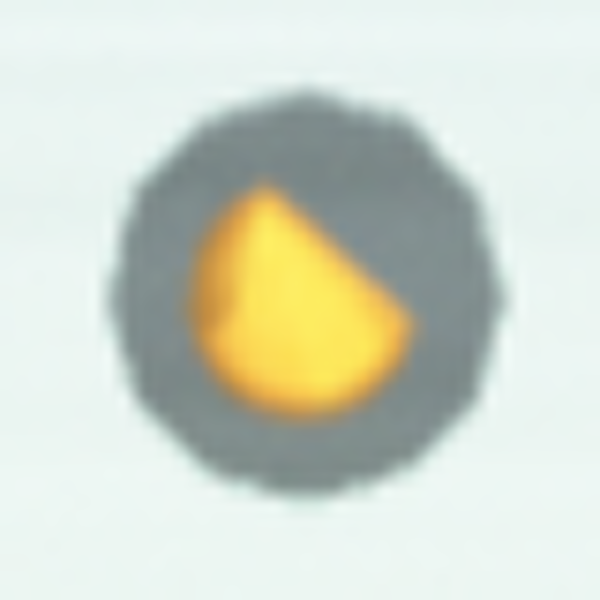

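```bash
python3 - <<'E'
from h import *
from scipy.optimize import least_squares
p,R=tool();c=cam('wrist')
im=cv2.imread('pics/l_w.png')[90:130,261:301]
k=8;g=cv2.resize(im[:,:,0],None,fx=k,fy=k,interpolation=cv2.INTER_CUBIC)
m=(g<115).astype(np.uint8);n,l,st,ce=cv2.connectedComponentsWithStats(m)
j=l[160,160]; print(j,st[j])
ct=max(cv2.findContours((l==j).astype(np.uint8),0,cv2.CHAIN_APPROX_NONE)[0],key=cv2.contourArea)[:,0].astype(float)
px=(ct+.5)/k-.5+[261,90]
for z in(.086,.0835):
    W=np.array([plane(c,*q,z) for q in px])
    T=(W-p)@R*1000  # tool mm
    # D model: distance to truncated disc boundary
    def f(v):
        x0,y0,a,r,d=v; q=T[:,:2]-[x0,y0]; rr=np.hypot(*q.T)-r; n=q@[np.cos(a),np.sin(a)]-d
        return np.maximum(rr,n)
    s=least_squares(f,[*T[:,:2].mean(0),.76,5,2.5],loss='soft_l1',f_scale=.2)
    w=p+R@(np.array([s.x[0],s.x[1],0])/1000)
    print(z,s.x,np.degrees(s.x[2]),np.abs(f(s.x)).mean(),w[:2])
# yaw of hob from ticks/ panel edge not needed; tool yaw
print(ctrl.read_state()['tool_rot'])
E
```

```text
1 [   98   100   122   125 10349]
0.086 [72.20846511 -0.20187593  0.74583831  5.01152314  2.58940523] 42.73338724229844 0.050847803138117736 [ 0.48072832 -0.25572726]
0.0835 [72.20488819 -0.19947222  0.74583545  5.06432114  2.61662667] 42.733223610094356 0.05138156339031897 [ 0.48072423 -0.2557286 ]
[-3.13801073e+00  1.69060525e-03 -2.76072030e-01]
```

```bash
python3 - <<'E'
from h import *
p,R=tool();c=cam('wrist')
crop('pics/l_w.png',230,200,100,140,4,'pics/l_w4.png')
for zt in(-.0245,):
  for r in(230,235,237,240,245,320,325,328,332):
    o,d=ray(c,281,r);o=R.T@(o-p);d=R.T@d;q=o+d*(zt-o[2])/d[2];print(r,q*1000)
for x in(22,0,-22): print(proj(c,p+R@[x/1000,0,-.0245]))
E
```

```text
230 [ 25.94454993  -0.14564732 -24.5       ]
235 [ 23.8174292   -0.14415508 -24.5       ]
237 [ 22.96166253  -0.14355473 -24.5       ]
240 [ 21.67269921  -0.14265049 -24.5       ]
245 [ 19.51014039  -0.14113339 -24.5       ]
320 [-15.22892615  -0.1167629  -24.5       ]
325 [-17.7098526   -0.11502246 -24.5       ]
328 [-19.20904142  -0.11397073 -24.5       ]
332 [-21.22049837  -0.11255963 -24.5       ]
[[281.35381303 239.23967626]]
[[281.30278386 288.30507686]]
[[281.25573592 333.54245096]]
```

View pics/l_w4.png

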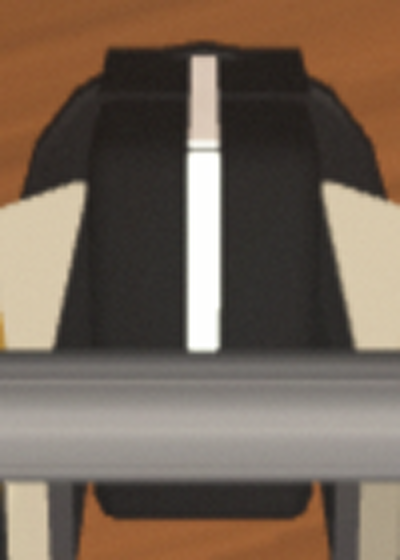

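```bash
python3 - <<'E'
from h import *
p,R=tool();c=cam('wrist')
Rc=R.T@c[1].T; oc=R.T@(-c[1].T@c[2]-p)
crop('pics/i_w.png',240,165,80,85,7,'pics/i_w2.png')
p0=np.array([.5098,.25,.1396]);R0=Ro.from_euler('xyz',[3.139,.001,-.099]).as_matrix()
for r in(172,174,176,178,180,182,184,212,214,238,240,242):
    d=Rc@np.linalg.solve(c[0],[280.5,r,1]); o=p0+R0@oc; d=R0@d
    q=o+d*(.058-o[2])/d[2]; print(r,np.round(q,4))
E
```

```text
172 [0.5406 0.247  0.058 ]
174 [0.5392 0.2472 0.058 ]
176 [0.5379 0.2473 0.058 ]
178 [0.5365 0.2474 0.058 ]
180 [0.5351 0.2476 0.058 ]
182 [0.5337 0.2477 0.058 ]
184 [0.5323 0.2478 0.058 ]
212 [0.5122 0.2498 0.058 ]
214 [0.5107 0.25   0.058 ]
238 [0.4927 0.2518 0.058 ]
240 [0.4911 0.2519 0.058 ]
242 [0.4896 0.2521 0.058 ]
```

View pics/i_w2.png

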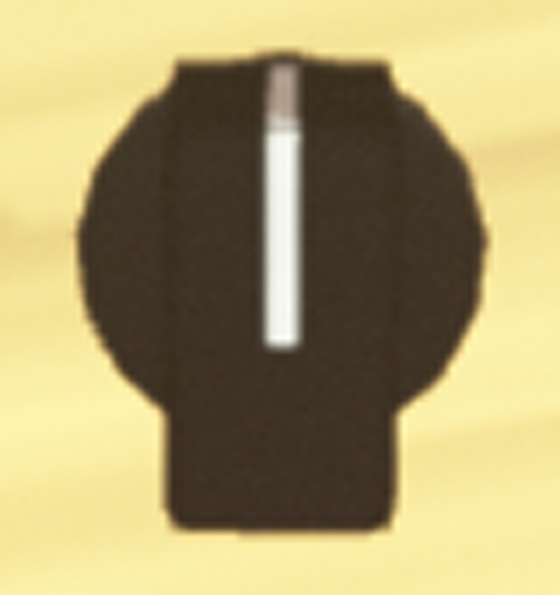

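```bash
python3 - <<'E'
from pt import *
from scipy.optimize import least_squares
p,R=tool();c=cam('wrist')
Rc=R.T@c[1].T; oc=R.T@(-c[1].T@c[2]-p)
p0=np.array([.5098,.25,.1396]);R0=Ro.from_euler('xyz',[3.139,.001,-.099]).as_matrix()
im=cv2.imread('pics/i_w.png')
m=(im.max(2)<110).astype(np.uint8)[165:250,240:320]
ct=max(cv2.findContours(m,0,cv2.CHAIN_APPROX_NONE)[0],key=cv2.contourArea)[:,0]+[240,165]
print(ct.min(0),ct.max(0))
# skirt side arcs: rows 182..222, columns outside the bar
s=ct[((ct[:,0]<262)|(ct[:,0]>299))&(ct[:,1]>182)&(ct[:,1]<222)]
for z in(.027,.022):
    W=[]
    for u,v in s:
        d=R0@Rc@np.linalg.solve(c[0],[u+(0.5 if u>280 else -.5),v,1]);o=p0+R0@oc;W.append((o+d*(z-o[2])/d[2])[:2])
    W=np.array(W);f=least_squares(lambda q:np.hypot(*(W-q[:2]).T)-q[2],[.51,.25,.023]);print(z,f.x,np.abs(f.fun).mean(), R0.T[:2,:2]@(f.x[:2]-[.5104,.2502])*1000)
E
```

```text
[251 173] [308 240]
0.027 [0.51204803 0.25037432 0.02270291] 0.0002104706881629988 [ 1.62272825 -0.33635183]
0.022 [0.51075228 0.25049852 0.02312203] 0.0002143562067915773 [ 0.32104634 -0.33187512]
```

```bash
python3 - <<'E'
from h import *
goal([.4798,-.2542,.125],-1.022)
E
```

```text
at [ 0.4112 -0.2362  0.1652] goal [ 7.1  -0.13  4.01] [-0.16  0.17 42.74]
```

Call:
play_rows(plan=[[[1, 0, 0, 0, 0, 7], [2, 0, 0, 0, 0, 14], [3.5, 0, 0, 0, 0, 21], [5, 0, 1, 0, 0, 28], [6, -0.1, 2, 0, 0, 35], [7.1, -0.1, 3, 0, 0, 42.7], [7.1, -0.1, 4, 0, 0, 42.7], [7.1, -0.1, 4, 0, 0, 42.7], [7.1, -0.1, 4, 0, 0, 42.7], [7.1, -0.1, 4, 0, 0, 42.7]]])

```text
t: 11.2
eef_pos: [0.4795, -0.2538, 0.1254]
tool_rot: [-3.14, 0.004, -1.018]
wrist_force: [-0.7, 0.8, -0.7]
opening: 0.0243
```

```bash
python3 - <<'E'
from h import *
goal([.4798,-.2542,.101],-1.022)
for n in('side','scene','wrist'):cv2.imwrite(f'pics/m_{n}.png',ctrl.get_image(n)[:,:,::-1])
crop('pics/m_side.png',310,150,80,70,9,'pics/m_side2.png')
crop('pics/m_scene.png',220,120,80,70,9,'pics/m_scene2.png')
E
```

```text
at [ 0.4795 -0.2538  0.1254] goal [ 0.06 -0.    2.44] [-0.08  0.22  0.22]
```

View pics/m_side2.png

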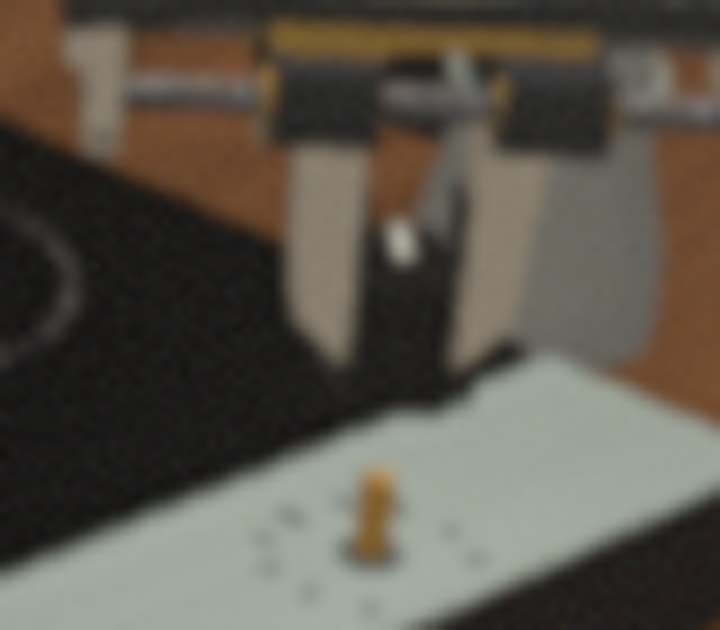

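View pics/m_scene2.png

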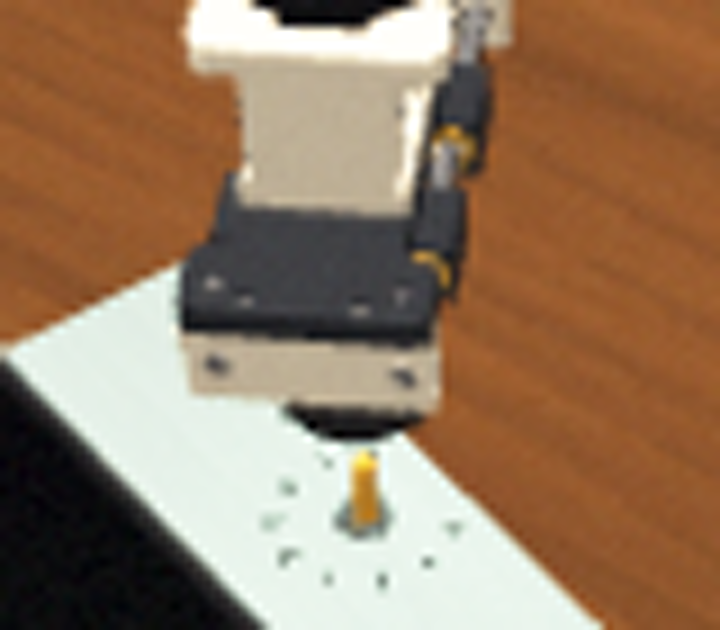

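View pics/m_wrist.png

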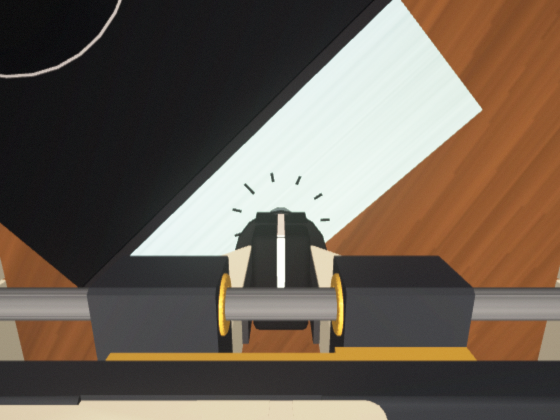

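```bash
python3 - <<'E'
from h import *
p,R=tool();cd=cam('side');cs=cam('scene');o=p+R@[.0018,0,.0115]
print('knob o',o)
for n,c,x,y in(('side',cd,310,150),('scene',cs,220,120)):
    im=cv2.imread(f'pics/m_{n}2.png')
    for z,col in((0,(0,0,255)),(.005,(0,255,0))):
        P=[o+[.0235*np.cos(a),.0235*np.sin(a),z] for a in np.linspace(0,6.28,60)]
        q=((proj(c,P)-[x,y]+.5)*9).astype(int);cv2.polylines(im,[q],True,col,1)
    for P in([.4807,-.2557,.086],[.4807,-.2557,.06],o):
        q=((proj(c,P)[0]-[x,y]+.5)*9).astype(int);cv2.circle(im,q,4,(255,0,255),1)
    P=[o+R@[sx*.022,sy*.012,-.036] for sx,sy in((1,1),(1,-1),(-1,-1),(-1,1))]
    cv2.polylines(im,[((proj(c,P)-[x,y]+.5)*9).astype(int)],True,(255,255,0),1)
    cv2.imwrite(f'pics/m_{n}3.png',im)
E
```

```text
knob o [ 0.48067509 -0.25598148  0.11433954]
```

View pics/m_side3.png

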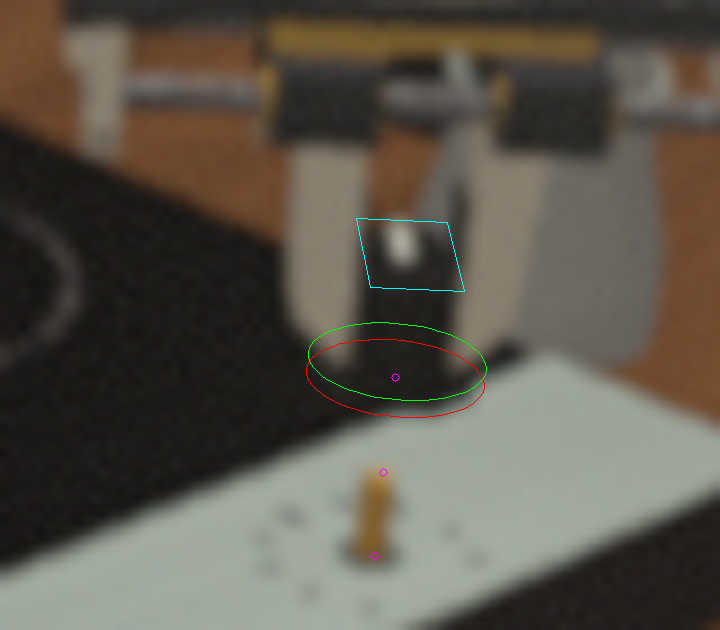

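View pics/m_scene3.png

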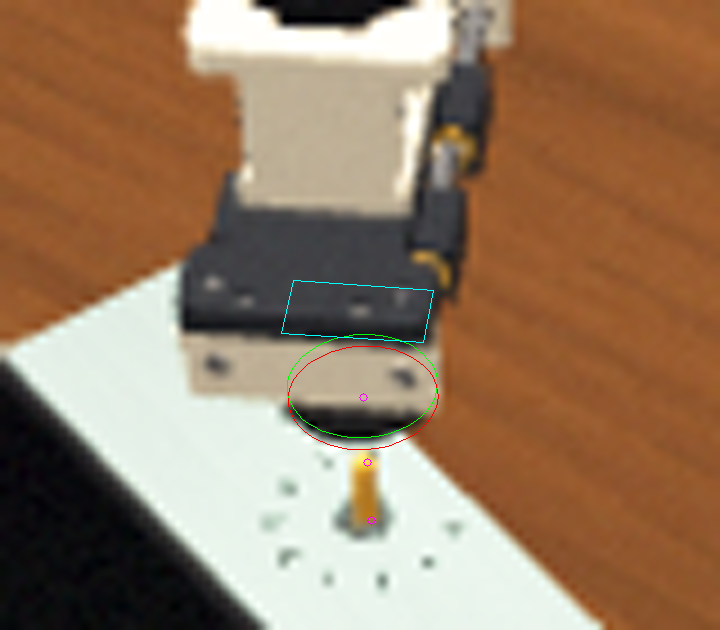

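Call:
play_rows(plan=[[[0, 0, 1, 0, 0.2, 0.2], [0, 0, 2, 0, 0.2, 0.2], [0, 0, 2.4, 0, 0.2, 0.2], [0, 0, 2.4, 0, 0.2, 0.2], [0, 0, 2.4, 0, 0.2, 0.2]]])

```text
t: 11.77
eef_pos: [0.4796, -0.2544, 0.1017]
tool_rot: [-3.14, -0.0, -1.024]
wrist_force: [0.8, -0.2, -0.5]
opening: 0.0242
```

```bash
python3 - <<'E'
from h import *
goal([.4798,-.2542,.0795],-1.022)
E
```

```text
at [ 0.4796 -0.2544  0.1017] goal [-0.   -0.03  2.22] [-0.09 -0.01 -0.09]
```

Call:
play_rows(plan=[[[0, 0, 0.3, 0, 0, 0], [0, 0, 0.5, 0, 0, 0], [0, 0, 0.7, 0, 0, 0], [0, 0, 0.8, 0, 0, 0], [0, 0, 0.8, 0, 0, 0]]])

```text
t: 12.18
eef_pos: [0.4795, -0.2543, 0.0934]
tool_rot: [-3.14, 0.0, -1.024]
wrist_force: [-0.7, -0.1, -1.3]
opening: 0.0235
```

```bash
python3 - <<'E'
from h import *
goal([.4798,-.2542,.0795],-1.022)
s=ctrl.read_state();print(s['wrist_force'],s['moment'])
E
```

```text
at [ 0.4795 -0.2543  0.0934] goal [ 0.01 -0.03  1.39] [-0.09  0.01 -0.09]
[-0.66509391 -0.12123118 -1.31485665] [ 0.11639532  0.04412997 -0.00519915]
```

At TCP 0.0934 the underside is about 4 mm below the tip with no contact force, so the knob has entered. Continuing down.

Call:
play_rows(plan=[[[0, 0, 0.2, 0, 0, 0], [0, 0, 0.4, 0, 0, 0], [0, 0, 0.6, 0, 0, 0], [0, 0, 0.8, 0, 0, 0], [0, 0, 1.0, 0, 0, 0], [0, 0, 1.2, 0, 0, 0], [0, 0, 1.2, 0, 0, 0]]])

```text
t: 12.77
eef_pos: [0.4794, -0.2542, 0.081]
tool_rot: [-3.14, 0.001, -1.024]
wrist_force: [-0.8, -0.2, 0.2]
opening: 0.0237
```

```bash
python3 - <<'E'
from h import *
goal([.4798,-.2542,.0795],-1.022)
s=ctrl.read_state();print(s['wrist_force'],s['moment'])
E
```

```text
at [ 0.4794 -0.2542  0.081 ] goal [ 0.02 -0.03  0.15] [-0.08  0.04 -0.09]
[-0.79515749 -0.2033733   0.23831018] [0.10011021 0.07274304 0.01283092]
```

Call:
play_rows(plan=[[[0, 0, 0.1, 0, 0, 0], [0, 0, 0.2, 0, 0, 0], [0, 0, 0.3, 0, 0, 0], [0, 0, 0.3, 0, 0, 0]]], force=50)

```text
t: 13.1
eef_pos: [0.4795, -0.2543, 0.0782]
tool_rot: [-3.14, 0.0, -1.024]
wrist_force: [-0.8, 1.2, 3.7]
opening: 0.0239
```

Call:
play_rows(plan=[[[0, 0, 0.1, 0, 0, 0], [0, 0, 0.2, 0, 0, 0], [0, 0, 0.3, 0, 0, 0], [0, 0, 0.3, 0, 0, 0]]])

```text
t: 13.43
eef_pos: [0.4795, -0.2543, 0.0754]
tool_rot: [-3.14, -0.0, -1.024]
wrist_force: [-1.0, 1.2, 5.9]
opening: 0.0235
```

The force slope is 0.8 N/mm from about 4 N, which matches the switch spring, so the knob is seated on the spindle and moving it down. Pressing on to the stop.

Call:
play_rows(plan=[[[0, 0, 0.1, 0, 0, 0], [0, 0, 0.2, 0, 0, 0], [0, 0, 0.25, 0, 0, 0], [0, 0, 0.25, 0, 0, 0]]])

```text
t: 13.77
eef_pos: [0.4797, -0.2544, 0.0741]
tool_rot: [-3.14, -0.001, -1.023]
wrist_force: [-4.0, 2.0, 12.0]
opening: 0.0237
```

Call:
play_rows(plan=[[[0, 0, 0.1, 0, 0, 0], [0, 0, 0.2, 0, 0, 0], [0, 0, 0.2, 0, 0, 0]]])

```text
t: 14.02
eef_pos: [0.4798, -0.2544, 0.0738]
tool_rot: [-3.139, -0.002, -1.023]
wrist_force: [-5.3, 3.4, 18.0]
opening: 0.0236
```

```bash
python3 - <<'E'
from h import *
s=ctrl.read_state();print(s['wrist_force'],s['eef_pos'],s['moment'])
for n in('side','scene','wrist'):cv2.imwrite(f'pics/n_{n}.png',ctrl.get_image(n)[:,:,::-1])
crop('pics/n_side.png',310,150,80,70,9,'pics/n_side2.png')
p,R=tool();c=cam('wrist');o=p+R@[.0018,0,.0115];print(o)
im=cv2.imread('pics/n_wrist.png');cv2.imwrite('pics/n_w2.png',cv2.resize(im[150:350,200:360],None,fx=4,fy=3))
E
```

```text
[-5.27650654  3.36368511 18.02942175] [ 0.47978801 -0.25442235  0.07382865] [0.6965281  1.00254983 0.00139436]
[ 0.48073725 -0.25596294  0.06237523]
```

View pics/n_side2.png

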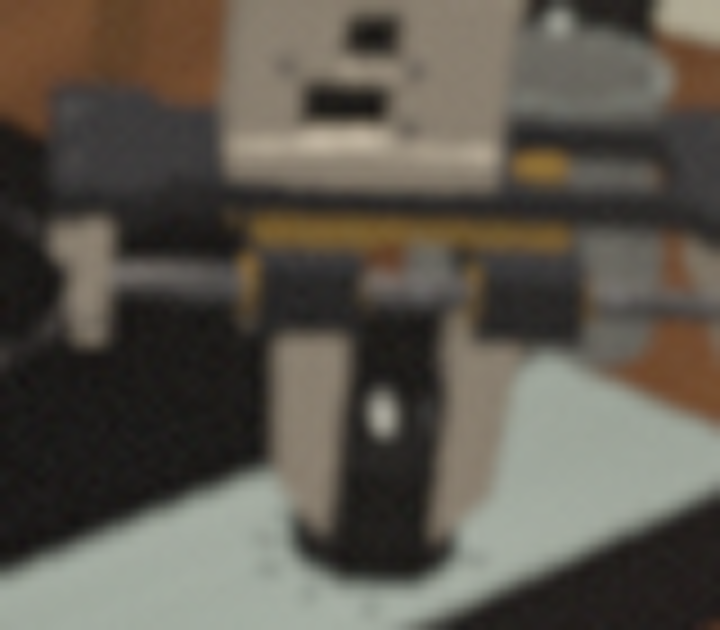

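View pics/n_wrist.png

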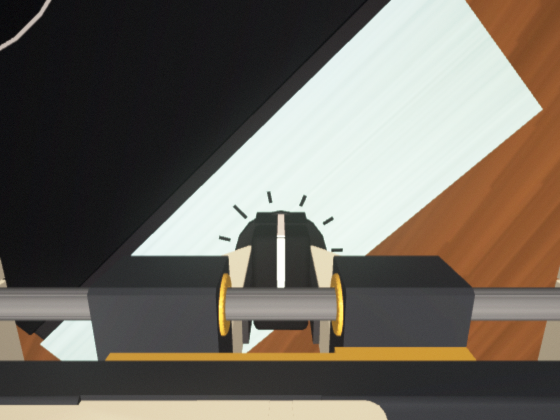

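View pics/n_scene.png

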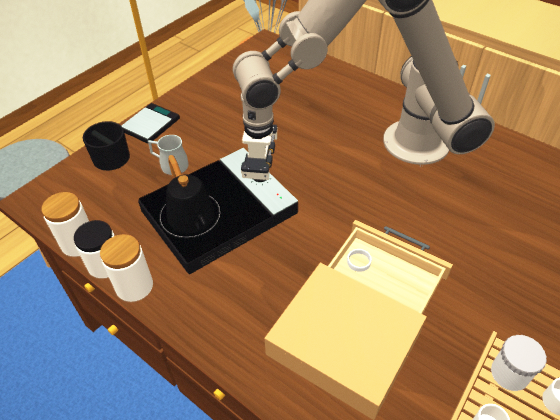

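Call:
play_rows(plan=[[[0, 0, 0.2, 0, 0, 0], [0, 0, 0.2, 0, 0, 0], [0, 0, 0.2, 0, 0, 0], [0, 0, 0.2, 0, 0, 0], [0, 0, 0.2, 0, 0, 0], [0, 0, 0.2, 0, 0, 0], [0, 0, 0.2, 0, 0, 0], [0, 0, 0.2, 0, 0, 0], [0, 0, 0.2, 0, 0, 0], [0, 0, 0.2, 0, 0, 0]]])

```text
t: 15.0
eef_pos: [0.4798, -0.2544, 0.0738]
tool_rot: [-3.139, -0.003, -1.023]
wrist_force: [-5.7, 4.0, 19.5]
opening: 0.0235
```

```bash
python3 - <<'E'
from plant import ctrl
s=ctrl.read_state();print(s['eef_pos'],s['wrist_force'],s['opening'])
print(ctrl.hand_in())
E
```

```text
[ 0.47979865 -0.25444567  0.07383526] [-5.6767768   3.98713956 19.47910222] 0.023509434927770797
the job is handed in; nothing more can be done
None
```

I opened the drawer, took the knob out, fitted it flat to flat on the D-spindle and pressed it to the stop. I handed the job in at 15.0 s, still gripping the knob and holding it down; no verdict was reported.

**Last checks**
- **Fit:** The knob slid on with no resistance. The force then rose from about 3.7 N to 5.9 N over 2.8 mm, which matches the switch spring, and turned steep at the stop.
- **Press:** The arm stayed at TCP height 0.0738 m with about 19.5 N of upward force over the final second. The underside works out about 2.4 mm above the panel, against the stated 3 mm.
- **Grip:** The opening was 23.5 mm on the 24 mm grip, and the knob had not shifted in the fingers in the last wrist picture.
- **Kettle, jug and ring:** The last scene picture shows all three where they were.

**What disagreed**
- **Finger length:** The fingertips are at about TCP height, not 22 mm ahead of it as described. My first pinch of the drawer handle therefore caught only the top of the bar. I opened, went 14 mm lower and gripped again.
- **Knob position:** The knob's axis lay about 1.8 mm from the jaw centre. I corrected for that before fitting it.
- **Sideways force:** About 7 N of sideways force remained at the stop, and I left it there.

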